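Shut the air cleaner's vent flap with the hook pole

ROBOT

A 6-joint arm with a two-finger parallel gripper is mounted at the origin on a cart in front of the work surface, level with it; the furniture and walls round the work are solid. World frame = base frame: x ahead of the robot, y to its left, z up, the work surface at z = 0. Lengths are in m, angles in rad, forces in N, time in s.
With the tool pointing down it reaches from about 0.25 to 0.775 m from the base axis. Payload 8.9 kg.
Tool frame: the origin (TCP) lies midway between the tips of the shut fingers; the grasp point (between the pads) lies behind it (robot.grasp_offset is the z of the grasp point in the tool frame, in m); z points along the fingers, y is the line along which they close (so a half turn about z gives the same grasp; the last joint's range is limited). The gripper opens to 85 mm and grips with 20 to 120 N. Pads are 22 mm wide; open, the fingers measure 114 mm over their backs; the gripper's body (76 mm by 85 mm) begins 54 mm behind the grasp point. The pads swing forward as they close: fully open they stand 13 mm farther back than shut.
Start: joints at [-1.488, 0.291, -0.153, 1.127, 0, 1.431], TCP at [0.115, -0.512, 0.231] pointing down, gripper open.
Joint ranges: [-2.52, 2.52], [-0.91, 1.74], [-1.3, 1.37], [-1.96, 2.02], [-1.52, 1.47], [-3.14, 3.14]. Speed limits (rad/s): [2.22, 2.22, 2.79, 3.14, 3.14, 3.14].

INTERFACE

Orientations are given as a rotation vector (axis times angle).
In Python, from cell import readout, cams, robot gives the robot as it stands.
- The arm moves only by the shell command python3 -m inch 'ROWS' [FORCE]. ROWS is JSON, a list of rows, each an object of numbers: "dx", "dy", "dz": the shift along the world's x, y, z in mm; "wx", "wy", "wz": the turn, a rotation vector about the world's x, y, z in rad; "grip": the opening, from 0 (shut) to 1 (fully open). In form: [{"dx": .., "dy": .., "dz": .., "wx": .., "wy": .., "wz": .., "grip": ..}, ...]. A call has 1 to 8 rows; each row is the pose to reach, as a shift and turn from the pose commanded when the call began; what a row does not reach only later rows make up. A row lasts 1/12 s, in which the tool goes at most 41.7 mm and 7.16 degrees, less where a joint would pass 70% of its speed; a pose out of reach is approached as far as the arm can. A call with a gripper value outside its range is refused whole. The fingers move at their own pace and stop on an object; FORCE is the grip in N (left out, the last holds). Time passes only in rows, so rows that repeat a pose let the fingers close. It gives the time, the measured TCP pose, the force, the opening and the grip force at its end, in the units of the state.
- readout.get_state(): the state, without advancing time (a new reading comes with each control period).
- cams.get_image(name): name is "scene" or "top"; returns the picture (480x640x3 uint8, blue, green, red); there is no depth.
- cams.get_calibration(name): a dict with "camera_matrix" (3x3 intrinsics, pixels), "D" ([k1, k2, p1, p2, k3] as OpenCV has them; the pictures are not rectified), "rvec" (rotation vector, rad) and "tvec" (3), from world to camera coordinates, as OpenCV has them. Camera axes: x right, y down, z forward; pixel columns grow to the right and rows downward; lengths in m; the calibration is good to about 2 mm. A picture is of the moment at which its call begins. get_calibration takes no time and is no camera call.
- robot.finish_job(): hands the job in; it is judged then, once.
The state is a dict: "time_s": time; "q": joint angles; "qvel": joint speeds; "effort": joint torques, N m; "position": TCP position; "tcp_rot": TCP orientation; "wrist_force": force on the tool from outside, world axes, zero at the start; "torque": the same for the moment, N m; "width": finger opening in m; "finger_force": force on a finger pad.
Only numpy, scipy, OpenCV 4.12 (cv2) and the standard library are available. Lean on these libraries where they do the work, as an engineer would, in place of code of your own. Each camera call takes 0.05 s, during which the arm holds its last target. There are 200 camera calls.

TASK

The vent flap of the air cleaner on the bench stands open. Pick up the hook pole by its wooden handle, drop its hook into the brass ring eye of the flap and swing the flap fully shut with it, keeping the robot's own hand and arm off the air cleaner. Then unhook the pole and stand it upright on its foot on the bench again.

Things in the scene. Friction and masses are not known exactly. Their poses are not given: they have to be found in the camera images.
- hook_pole: Hook pole, 0.3 kg: pale wooden handle 110 long, 24 wide, flat upright sides from 10 to 65 mm height, on a dark foot board 120 x 60 x 10 mm. A level 9 mm steel rod runs through it at 50 mm height, from a rubber end at x = -125 mm to the hook in front. Origin: centre of the foot's underside, under the handle's middle, near the balance point; x along the rod to the hook, y across the handle, z up.
- hook_tip (a point): Lower end of the pole's hook: the rod's front end bends straight down into a round prong 9 mm thick that ends 3 mm above the level of the foot's underside. This point lies at x = 190, y = 0, z = 3 mm in the pole's frame; the level rod's underside is 42 mm above it.
- air_cleaner: Grey bench-top air cleaner, fixed, 160 deep (x) x 170 wide (y) x 250 mm high. Origin: centre of its underside; -x is its front (towards the robot), y to the robot's left, z up. A blue vent flap (166 wide, 10 thick, from 70 to 232 mm height) hangs before the front on an upright hinge line at x = -89, y = +85 mm in this frame.
- flap (a joint): Opening angle of the blue flap about its upright hinge: 0 shut flat against the front, growing (rad) as the free edge swings out towards the robot, to 1.7 at most. The hinge turns lightly (about 0.05 N m of friction, no spring) and stays where it is left.
- flap_eye (a point): Centre of the brass ring past the flap's free edge, 200 mm from the hinge line, 200 mm above the bench. The ring lies level, open above and below: hole 32 mm, bar 8 mm thick. At angle a it is at x = -89 - 200 sin a, y = 85 - 200 cos a mm in the air cleaner's frame. The prong has 11 mm of play in it all round, so it must go about 12 mm past the ring's shut position to press the flap home.

How it is judged:
By the outcome, as a careful person would: the job done as asked, in the order asked, and still so for the second after the job is handed in, with the robot touching nothing.
It also fails if it takes over 61 s, if anything falls off the work surface, if the arm or the gripper's body presses on something with over 40 N, if the wrist force passes 120 N, or if a joint passes its speed limit or range.

## Working session

There is one attempt and no reset: what is moved stays moved. The work goes in short steps, Python scripts to look and compute and a shell command to move; the robot and the scene stay as the last step left them, time stands still between calls to the robot, and variables do not carry over. Pictures are saved under pics/ and viewed, at most 10 in all, crops included, and the job is handed in when it is done.

```bash
mkdir -p pics; ls
python3 - <<'E'
from cell import readout,cams,robot
import cv2
for n in("scene","top"):
    cv2.imwrite(f"pics/{n}0.png",cams.get_image(n)); c=cams.get_calibration(n); print(n,c)
s=readout.get_state();print(s,robot.grasp_offset)
E
```

```text
pics
scene {'camera_matrix': array([[582.18369105,   0.        , 312.87521507],
       [  0.        , 582.18369105, 252.27534616],
       [  0.        ,   0.        ,   1.        ]]), 'D': array([-0.10710748,  0.        ,  0.        ,  0.        ,  0.        ]), 'rvec': array([ 0.69092922, -2.29009666,  1.48284249]), 'tvec': array([0.55380612, 0.24765468, 0.82348529])}
top {'camera_matrix': array([[554.75950956,   0.        , 317.82198485],
       [  0.        , 554.75950956, 243.06494522],
       [  0.        ,   0.        ,   1.        ]]), 'D': array([-0.07854231,  0.        ,  0.        ,  0.        ,  0.        ]), 'rvec': array([ 2.12657354, -2.14498736,  0.12426011]), 'tvec': array([0.0628806 , 0.66426448, 1.17030848])}
{'time_s': 0.1, 'q': array([-1.48833204e+00,  2.91219191e-01, -1.54020587e-01,  1.12670019e+00,
       -1.73243039e-05,  1.43152304e+00]), 'qvel': array([-1.31122120e-04, -2.42994542e-03,  1.78598043e-03,  9.89829663e-05,
       -3.02787102e-04, -2.33424821e-03]), 'effort': array([ 1.63495351e-03, -5.37975490e+01,  3.31920397e+01,  9.35185439e-03,
       -1.51757645e-04,  7.62123420e-06]), 'position': array([ 0.11544108, -0.51176355,  0.2308035 ]), 'tcp_rot': array([-3.12116772e+00, -3.47464925e-01, -2.38092648e-05]), 'wrist_force': array([-0.15434787,  1.59484888,  0.35499341]), 'torque': array([-0.02133877,  0.04827494,  0.02479909]), 'finger_force': 0.0, 'width': 0.08522830322873834} -0.0187
```

View pics/scene0.png

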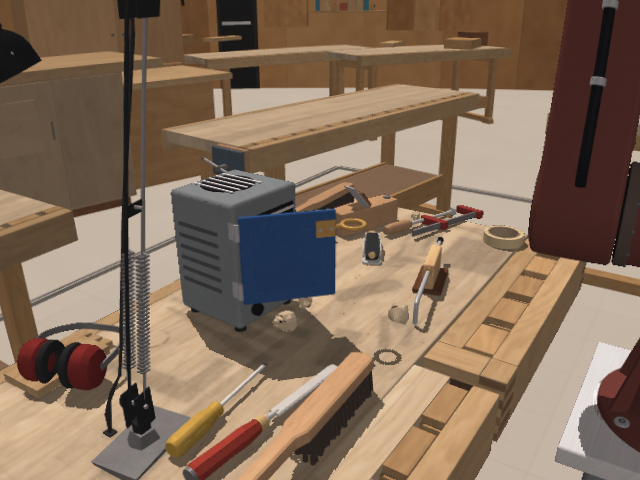

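View pics/top0.png

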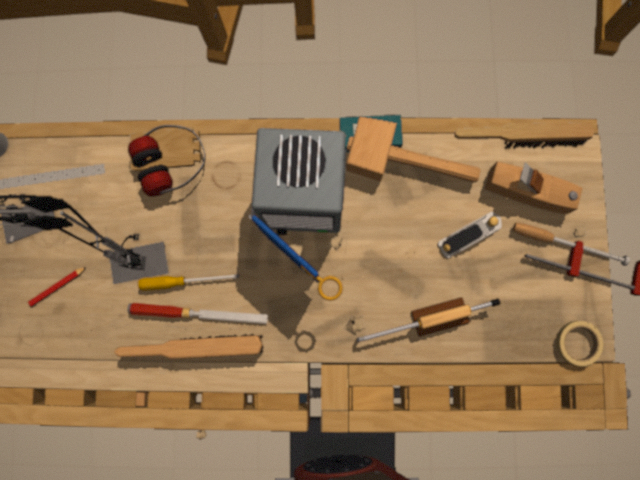

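The scene view shows the cleaner with its blue flap open (ring about 352,224) and the pole at about (430,280). In the top view, the pole handle is at (443,317), its hook end at (360,338) and its rubber end at (497,302). The eye ring is at (330,288) and the flap runs from (253,217) to (318,276).

```bash
cat > h.py <<'E'
import cv2,numpy as np
from cell import cams,readout,robot
def ray(n,p):
    c=cams.get_calibration(n);R=cv2.Rodrigues(c["rvec"])[0]
    u=cv2.undistortPoints(np.array([[p]],float),c["camera_matrix"],c["D"])[0,0]
    return -R.T@c["tvec"],R.T@np.array([u[0],u[1],1])
def onz(n,p,z):
    o,d=ray(n,p);return o+d*(z-o[2])/d[2]
def two(p,q):
    a,d=ray("top",p);b,e=ray("scene",q)
    d=d/np.linalg.norm(d);e=e/np.linalg.norm(e)
    t=np.linalg.lstsq(np.c_[d,-e],b-a,rcond=None)[0]
    P,Q=a+t[0]*d,b+t[1]*e
    return (P+Q)/2,np.linalg.norm(P-Q)
def pix(n,X):
    c=cams.get_calibration(n)
    return cv2.projectPoints(np.array(X,float).reshape(-1,1,3),c["rvec"],c["tvec"],c["camera_matrix"],c["D"])[0][:,0]
E
python3 - <<'E'
from h import *
t=cv2.imread("pics/top0.png");s=cv2.imread("pics/scene0.png")
a=cv2.resize(t[265:365,320:520],None,fx=4,fy=4,interpolation=cv2.INTER_CUBIC)
b=np.hstack([cv2.resize(s[230:330,380:480],None,fx=4,fy=4),cv2.resize(s[180:280,290:390],None,fx=4,fy=4)])
cv2.imwrite("pics/c0.png",a);cv2.imwrite("pics/c1.png",b)
c2=cv2.resize(t[110:310,240:360],None,fx=3,fy=3)
# ring
for n,im,r in(("top",t,(265,310,305,355)),("scene",s,(210,240,334,375))):
    c=im[r[0]:r[1],r[2]:r[3]];h=cv2.cvtColor(c,cv2.COLOR_BGR2HSV)
    m=cv2.inRange(h,(15,150,110),(30,255,255))
    k=max(cv2.findContours(m,cv2.RETR_EXTERNAL,cv2.CHAIN_APPROX_NONE)[0],key=cv2.contourArea)
    print(n,cv2.minEnclosingCircle(k),cv2.boundingRect(k),cv2.fitEllipse(k),r)
b=cv2.inRange(cv2.cvtColor(t,cv2.COLOR_BGR2HSV),(100,120,60),(125,255,255));b[:200]=0
k=max(cv2.findContours(b,cv2.RETR_EXTERNAL,cv2.CHAIN_APPROX_NONE)[0],key=cv2.contourArea);print("flap",cv2.minAreaRect(k),cv2.boxPoints(cv2.minAreaRect(k)))
E
```

```text
top ((23.075000762939453, 21.075000762939453), 14.318313598632812) (12, 11, 26, 24) ((24.27094841003418, 22.10370445251465), (23.172073364257812, 26.16537094116211), 126.48383331298828) (265, 310, 305, 355)
scene ((15.5, 14.5), 15.572511672973633) (0, 10, 32, 10) ((17.424482345581055, 14.349710464477539), (7.737843036651611, 28.556182861328125), 87.25228881835938) (210, 240, 334, 375)
flap ((284.2601623535156, 245.7593994140625), (86.31159973144531, 6.359072685241699), 42.75425338745117) [[250.41362 218.7975 ]
 [254.73051 214.12822]
 [318.1067  272.7213 ]
 [313.7898  277.39056]]
```

View pics/c0.png

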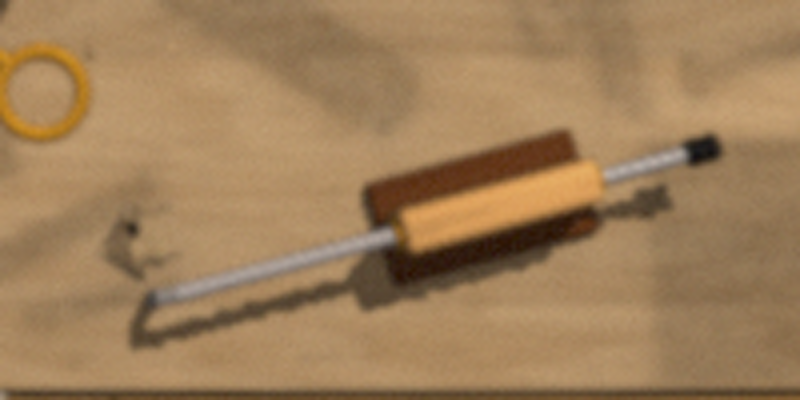

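View pics/c1.png

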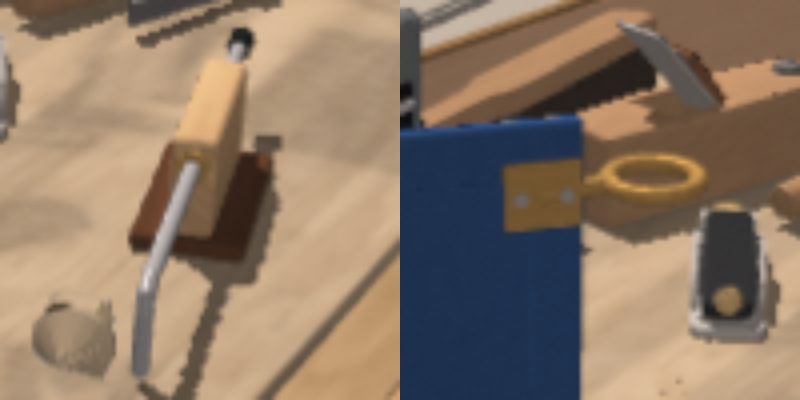

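c0: the rod runs from its front end at about (358,340) to its rubber end at (500,302) in full-picture pixels, and the handle top is centred near (446,317). c1: the hook tip is at (415,323) and the ring centre at (353.8,224.5).

Run:
```python
from h import *
np.set_printoptions(precision=4,suppress=True)
print("eye",onz("top",(329.8,287.7),.2),onz("scene",(353.7,224.5),.2),two((329.8,287.7),(353.7,224.5)))
f=onz("top",(358,340),.05);r=onz("top",(500,302),.05)
d=f-r;print("rod",f,r,np.linalg.norm(d),np.degrees(np.arctan2(d[1],d[0])))
t=cv2.imread("pics/top0.png")
h=cv2.cvtColor(t,cv2.COLOR_BGR2HSV)
m=cv2.inRange(h,(8,80,170),(22,255,255));q=np.zeros_like(m);q[290:345,410:480]=255;m&=q
k=max(cv2.findContours(m,cv2.RETR_EXTERNAL,cv2.CHAIN_APPROX_NONE)[0],key=cv2.contourArea);R=cv2.minAreaRect(k);print(R)
B=np.array([onz("top",p,.065) for p in cv2.boxPoints(R)]);print(B,"handle c",B.mean(0))
for z,q in((.003,(415,322)),):print("tip",onz("scene",q,z))
print("board corners",[onz("top",(320+x/4,265+y/4),.01) for x,y in((368,186),(570,130),(600,222),(398,284))])
# flap top edge at .232
print("flap",[onz("top",p,.232) for p in((252.5,216.5),(316,275))])
# cleaner top
g=cv2.inRange(h,(0,0,60),(180,60,150));q[:]=0;q[120:215,245:350]=255;g=cv2.morphologyEx(g&q,cv2.MORPH_CLOSE,np.ones((9,9)))
k=max(cv2.findContours(g,cv2.RETR_EXTERNAL,cv2.CHAIN_APPROX_NONE)[0],key=cv2.contourArea);R=cv2.minAreaRect(k);print(R)
print([onz("top",p,.25) for p in cv2.boxPoints(R)])
cr=cv2.resize(t[120:300,240:360],None,fx=4.4,fy=3.3);cv2.imwrite("pics/c2.png",cv2.resize(t[120:300,240:360],None,fx=3.3,fy=3.3))
```

```text
eye [0.5573 0.0311 0.2   ] [0.5603 0.0292 0.2   ] (array([0.558 , 0.0316, 0.2012]), np.float64(0.001760080585128991))
rod [ 0.454  -0.0275  0.05  ] [ 0.5317 -0.3359  0.05  ] 0.3180354302272284 104.14669829568847
((444.92669677734375, 303.242431640625), (34.72883605957031, 71.06329345703125), 76.23921203613281)
[[ 0.5488 -0.1313  0.065 ]
 [ 0.5833 -0.2806  0.065 ]
 [ 0.5112 -0.2952  0.065 ]
 [ 0.4773 -0.147   0.065 ]] handle c [ 0.5301 -0.2135  0.065 ]
tip [ 0.4615 -0.0372  0.003 ]
board corners [array([ 0.5143, -0.1504,  0.01  ]), array([ 0.5441, -0.2641,  0.01  ]), array([ 0.4929, -0.2789,  0.01  ]), array([ 0.4602, -0.1655,  0.01  ])]
flap [array([0.6903, 0.1751, 0.232 ]), array([0.5789, 0.0563, 0.232 ])]Traceback (most recent call last):
  File "<stdin>", line 16, in <module>
TypeError: 'tuple' object does not support item assignment
```

```bash
python3 - <<'E'
from h import *
np.set_printoptions(precision=4,suppress=True)
t=cv2.imread("pics/top0.png");cv2.imwrite("pics/c2.png",cv2.resize(t[120:300,240:360],None,fx=3.3,fy=3.3,interpolation=cv2.INTER_CUBIC))
E
python3 -m inch '[{"dx":30,"dy":23,"wz":0.1},{"dx":60,"dy":46,"wz":0.2},{"dx":90,"dy":70,"wz":0.3},{"dx":120,"dy":93,"wz":0.4},{"dx":150,"dy":116,"wz":0.5},{"dx":180,"dy":139,"wz":0.6},{"dx":210,"dy":162,"wz":0.7},{"dx":240,"dy":185,"wz":0.8}]'
```

```text
schema error: expected keys dx, dy, dz, wx, wy, wz, grip
```

View pics/c2.png

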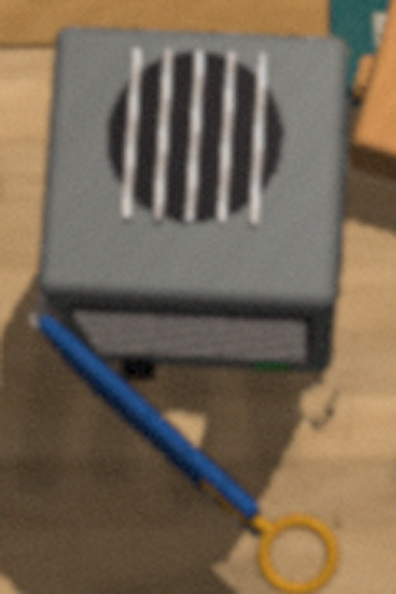

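c2: the cleaner's top corners are at about (60,30), (345,40), (335,302) and (45,292), the hinge end of the flap is at (42,320) and the ring centre at (298,553). All row keys are required.

```bash
python3 - <<'E'
from h import *
np.set_printoptions(precision=4,suppress=True)
P=np.array([onz("top",(240+x/3.3,120+y/3.3),.25) for x,y in((60,30),(345,40),(335,302),(45,292))]);print(P,P.mean(0))
for i in range(4):
    d=P[(i+1)%4]-P[i];print(np.linalg.norm(d),np.degrees(np.arctan2(d[1],d[0])))
a,b=[onz("top",(240+x/3.3,120+y/3.3),.232) for x,y in((42,320),(255,517))];print(a,b,a-b)
E
python3 -m inch '[{"dx":30,"dy":23,"dz":0,"wx":0,"wy":0,"wz":0.1,"grip":1},{"dx":60,"dy":46,"dz":0,"wx":0,"wy":0,"wz":0.2,"grip":1},{"dx":90,"dy":70,"dz":0,"wx":0,"wy":0,"wz":0.3,"grip":1},{"dx":120,"dy":93,"dz":0,"wx":0,"wy":0,"wz":0.4,"grip":1},{"dx":150,"dy":116,"dz":0,"wx":0,"wy":0,"wz":0.5,"grip":1},{"dx":180,"dy":139,"dz":0,"wx":0,"wy":0,"wz":0.6,"grip":1},{"dx":210,"dy":162,"dz":0,"wx":0,"wy":0,"wz":0.7,"grip":1},{"dx":240,"dy":185,"dz":0,"wx":0,"wy":0,"wz":0.8,"grip":1}]'
```

```text
[[0.8555 0.1638 0.25  ]
 [0.8467 0.0002 0.25  ]
 [0.6941 0.008  0.25  ]
 [0.7019 0.1706 0.25  ]] [0.7746 0.0856 0.25  ]
0.16379880406706016 -93.08185812348161
0.1527867746925144 177.0758353035939
0.1627620353513665 87.27612153447592
0.1538100479795366 -2.5378157246506494
[0.6894 0.1747 0.232 ] [0.5758 0.0539 0.232 ] [0.1135 0.1208 0.    ]
time_s: 0.77
position: [0.3566, -0.3256, 0.2312]
tcp_rot: [-2.736, -1.543, 0.0]
wrist_force: [-0.5, -0.8, -0.8]
width: 0.0857
finger_force: 0.0
```

```bash
python3 -m inch '[{"dx":20,"dy":15,"dz":-10,"wx":0,"wy":0,"wz":0.1,"grip":1},{"dx":40,"dy":30,"dz":-25,"wx":0,"wy":0,"wz":0.2,"grip":1},{"dx":60,"dy":45,"dz":-40,"wx":0,"wy":0,"wz":0.3,"grip":1},{"dx":80,"dy":60,"dz":-55,"wx":0,"wy":0,"wz":0.4,"grip":1},{"dx":100,"dy":75,"dz":-70,"wx":0,"wy":0,"wz":0.5,"grip":1},{"dx":120,"dy":90,"dz":-85,"wx":0,"wy":0,"wz":0.6,"grip":1},{"dx":138,"dy":103,"dz":-100,"wx":0,"wy":0,"wz":0.7,"grip":1},{"dx":146.6,"dy":112,"dz":-110,"wx":0,"wy":0,"wz":0.796,"grip":1}]'
python3 - <<'E'
from h import *
cv2.imwrite("pics/s1.png",np.hstack([cv2.resize(cams.get_image("top")[220:380,330:530],None,fx=2,fy=2),cv2.resize(cams.get_image("scene")[170:330,360:560],None,fx=2,fy=2)]))
s=readout.get_state();R=cv2.Rodrigues(s["tcp_rot"])[0];print(s["position"],np.degrees(np.arctan2(R[1,1],R[0,1])),s["q"])
E
```

```text
time_s: 1.43
position: [0.5033, -0.2135, 0.1196]
tcp_rot: [-1.922, -2.483, -0.0]
wrist_force: [-0.1, 0.3, -0.3]
width: 0.0856
finger_force: 0.0
[ 0.50192484 -0.2130249   0.11920387] 14.428989968281398 [-5.35698409e-01  4.19289044e-01 -2.75765332e-01  8.79387635e-01
  3.72371147e-04  7.83267141e-01]
```

View pics/s1.png

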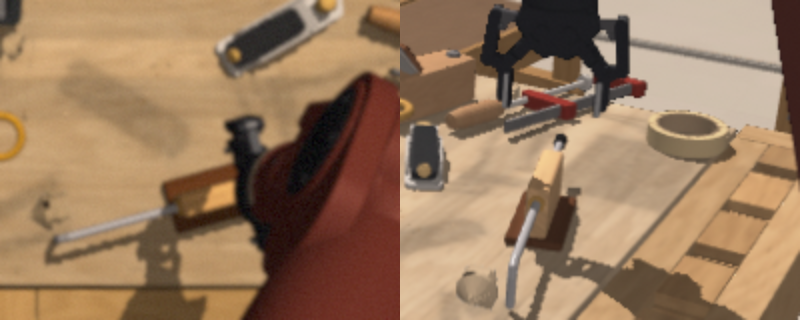

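The open fingers straddle the handle line above the pole, and the handle is clear for the descent.

```bash
python3 -m inch '[{"dx":0,"dy":-1,"dz":-25,"wx":0,"wy":0,"wz":0,"grip":1},{"dx":0,"dy":-1,"dz":-50,"wx":0,"wy":0,"wz":0,"grip":1},{"dx":0,"dy":-1,"dz":-70,"wx":0,"wy":0,"wz":0,"grip":1},{"dx":0,"dy":-1,"dz":-85,"wx":0,"wy":0,"wz":0,"grip":1},{"dx":0,"dy":-1,"dz":-95,"wx":0,"wy":0,"wz":0,"grip":1},{"dx":0,"dy":-1,"dz":-98,"wx":0,"wy":0,"wz":0,"grip":1},{"dx":0,"dy":-1,"dz":-98,"wx":0,"wy":0,"wz":0,"grip":1},{"dx":0,"dy":-1,"dz":-98,"wx":0,"wy":0,"wz":0,"grip":1}]'
python3 -m inch '[{"dx":0,"dy":0,"dz":0,"wx":0,"wy":0,"wz":0,"grip":0.4},{"dx":0,"dy":0,"dz":0,"wx":0,"wy":0,"wz":0,"grip":0.2},{"dx":0,"dy":0,"dz":0,"wx":0,"wy":0,"wz":0,"grip":0},{"dx":0,"dy":0,"dz":0,"wx":0,"wy":0,"wz":0,"grip":0},{"dx":0,"dy":0,"dz":0,"wx":0,"wy":0,"wz":0,"grip":0},{"dx":0,"dy":0,"dz":0,"wx":0,"wy":0,"wz":0,"grip":0},{"dx":0,"dy":0,"dz":0,"wx":0,"wy":0,"wz":0,"grip":0},{"dx":0,"dy":0,"dz":0,"wx":0,"wy":0,"wz":0,"grip":0}]' 60
```

```text
time_s: 2.2
position: [0.5024, -0.2167, 0.0241]
tcp_rot: [1.931, 2.476, 0.0]
wrist_force: [0.1, -0.0, -0.1]
width: 0.0854
finger_force: 0.0
time_s: 2.87
position: [0.5028, -0.2163, 0.0238]
tcp_rot: [1.93, 2.477, 0.001]
wrist_force: [1.0, 1.2, 6.2]
width: 0.0236
finger_force: 59.8
```

```bash
python3 -m inch '[{"dx":0,"dy":0,"dz":15,"wx":0,"wy":0,"wz":0,"grip":0},{"dx":0,"dy":0,"dz":45,"wx":0,"wy":0,"wz":0,"grip":0},{"dx":0,"dy":0,"dz":80,"wx":0,"wy":0,"wz":0,"grip":0},{"dx":0,"dy":0,"dz":115,"wx":0,"wy":0,"wz":0,"grip":0},{"dx":0,"dy":0,"dz":150,"wx":0,"wy":0,"wz":0,"grip":0},{"dx":0,"dy":0,"dz":185,"wx":0,"wy":0,"wz":0,"grip":0},{"dx":0,"dy":0,"dz":220,"wx":0,"wy":0,"wz":0,"grip":0},{"dx":0,"dy":0,"dz":245,"wx":0,"wy":0,"wz":0,"grip":0}]'
python3 -m inch '[{"dx":-5,"dy":4,"dz":0,"wx":0,"wy":0,"wz":-0.1,"grip":0},{"dx":-12,"dy":10,"dz":0,"wx":0,"wy":0,"wz":-0.2,"grip":0},{"dx":-20,"dy":20,"dz":0,"wx":0,"wy":0,"wz":-0.3,"grip":0},{"dx":-28,"dy":30,"dz":0,"wx":0,"wy":0,"wz":-0.4,"grip":0},{"dx":-36,"dy":40,"dz":0,"wx":0,"wy":0,"wz":-0.5,"grip":0},{"dx":-42,"dy":52,"dz":0,"wx":0,"wy":0,"wz":-0.6,"grip":0},{"dx":-48,"dy":60,"dz":0,"wx":0,"wy":0,"wz":-0.7,"grip":0},{"dx":-50,"dy":63,"dz":0,"wx":0,"wy":0,"wz":-0.77,"grip":0}]'
python3 - <<'E'
from h import *
s=readout.get_state();R=cv2.Rodrigues(s["tcp_rot"])[0];y=np.degrees(np.arctan2(R[1,1],R[0,1]));th=np.radians(y+90);print(s["position"],y,s["q"])
X=s["position"]+[.19*np.cos(th),.19*np.sin(th),0];X[2]-=.021;print("pred tip",X,pix("top",[X]),pix("scene",[X]),"rod front",pix("top",[X+[0,0,.047]]),pix("scene",[X+[0,0,.047]]))
t=cams.get_image("top");c=cams.get_image("scene");cv2.imwrite("pics/top2.png",t);cv2.imwrite("pics/scene2.png",c)
cv2.imwrite("pics/s2.png",np.hstack([cv2.resize(t[230:330,290:390],None,fx=4,fy=4),cv2.resize(c[160:260,310:410],None,fx=4,fy=4)]))
E
```

```text
time_s: 3.53
position: [0.502, -0.2162, 0.271]
tcp_rot: [1.93, 2.477, -0.0]
wrist_force: [0.5, -1.4, -4.1]
width: 0.0236
finger_force: 59.7
time_s: 4.2
position: [0.4506, -0.1518, 0.2677]
tcp_rot: [-2.722, -1.564, 0.002]
wrist_force: [0.3, -0.5, -3.8]
width: 0.0233
finger_force: 59.6
[ 0.45058157 -0.15176135  0.26768683] -30.239384299047217 [-4.78797663e-01  1.79393791e-01 -2.03238333e-01  1.19056521e+00
 -2.22451029e-05  1.61977534e+00]
pred tip [0.54626821 0.01238513 0.24668683] [[340.09087256 292.08897108]] [[366.24435336 197.66477205]] rod front [[340.45777365 290.62581505]] [[366.95459066 171.10302077]]
```

View pics/s2.png

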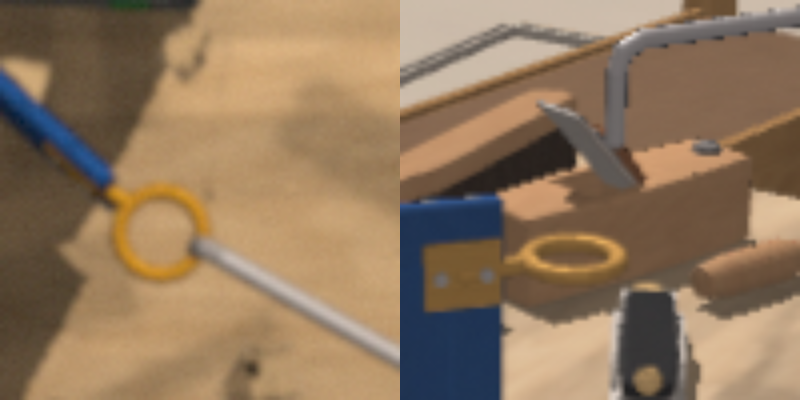

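The top view puts the hook's front end at about (339.9,292.4), just right of the ring at (330.3,287.8). The scene view puts the prong end at (363.8,197), above and to the right of the ring at (353.7,224).

Run:
```python
from h import *
np.set_printoptions(precision=4,suppress=True)
print("tip top",onz("top",(339.9,292.2),.2967),"scene@z",onz("scene",(363.7,196.8),.2467),onz("scene",(363.7,172.5),.29))
t=cv2.imread("pics/top2.png");s=cv2.imread("pics/scene2.png")
print("eye", two((290+160.5/4,230+231/4),(310+174/4,160+256/4)))
# grey rod line in the top view, steel: low saturation
```

```text
tip top [0.5434 0.0134 0.2967] scene@z [0.5522 0.0107 0.2467] [0.5529 0.0115 0.29  ]
eye (array([0.5582, 0.0311, 0.2019]), np.float64(0.0025539355815471024))
```

```bash
python3 -m inch '[{"dx":6,"dy":9,"dz":0,"wx":0,"wy":0,"wz":0,"grip":0},{"dx":12,"dy":18.5,"dz":0,"wx":0,"wy":0,"wz":0,"grip":0},{"dx":12,"dy":18.5,"dz":-10,"wx":0,"wy":0,"wz":0,"grip":0},{"dx":12,"dy":18.5,"dz":-20,"wx":0,"wy":0,"wz":0,"grip":0},{"dx":12,"dy":18.5,"dz":-28,"wx":0,"wy":0,"wz":0,"grip":0},{"dx":12,"dy":18.5,"dz":-34,"wx":0,"wy":0,"wz":0,"grip":0},{"dx":12,"dy":18.5,"dz":-34,"wx":0,"wy":0,"wz":0,"grip":0},{"dx":12,"dy":18.5,"dz":-34,"wx":0,"wy":0,"wz":0,"grip":0}]'
python3 -m inch '[{"dx":0,"dy":0,"dz":-3,"wx":0,"wy":0,"wz":0,"grip":0},{"dx":0,"dy":0,"dz":-6,"wx":0,"wy":0,"wz":0,"grip":0},{"dx":0,"dy":0,"dz":-9,"wx":0,"wy":0,"wz":0,"grip":0},{"dx":0,"dy":0,"dz":-12,"wx":0,"wy":0,"wz":0,"grip":0},{"dx":0,"dy":0,"dz":-14,"wx":0,"wy":0,"wz":0,"grip":0},{"dx":0,"dy":0,"dz":-14,"wx":0,"wy":0,"wz":0,"grip":0},{"dx":0,"dy":0,"dz":-14,"wx":0,"wy":0,"wz":0,"grip":0}]'
```

```text
time_s: 4.97
position: [0.4641, -0.1345, 0.2341]
tcp_rot: [-2.719, -1.572, 0.001]
wrist_force: [0.1, -0.6, -4.4]
width: 0.0229
finger_force: 59.6
time_s: 5.55
position: [0.464, -0.1346, 0.2202]
tcp_rot: [-2.72, -1.571, 0.0]
wrist_force: [-0.4, -0.7, -3.7]
width: 0.0233
finger_force: 59.6
```

```bash
python3 -m inch '[{"dx":0,"dy":0,"dz":-4,"wx":0,"wy":0,"wz":0,"grip":0},{"dx":0,"dy":0,"dz":-8,"wx":0,"wy":0,"wz":0,"grip":0},{"dx":0,"dy":0,"dz":-12,"wx":0,"wy":0,"wz":0,"grip":0},{"dx":0,"dy":0,"dz":-16,"wx":0,"wy":0,"wz":0,"grip":0},{"dx":0,"dy":0,"dz":-20,"wx":0,"wy":0,"wz":0,"grip":0},{"dx":0,"dy":0,"dz":-24,"wx":0,"wy":0,"wz":0,"grip":0},{"dx":0,"dy":0,"dz":-24,"wx":0,"wy":0,"wz":0,"grip":0}]'
python3 - <<'E'
from h import *
t=cams.get_image("top");c=cams.get_image("scene")
cv2.imwrite("pics/s3.png",np.hstack([cv2.resize(t[230:330,290:390],None,fx=4,fy=4),cv2.resize(c[160:260,310:410],None,fx=4,fy=4)]))
E
```

```text
time_s: 6.13
position: [0.4636, -0.1344, 0.1954]
tcp_rot: [-2.719, -1.571, 0.001]
wrist_force: [0.0, -0.7, -3.8]
width: 0.0234
finger_force: 59.6
```

View pics/s3.png

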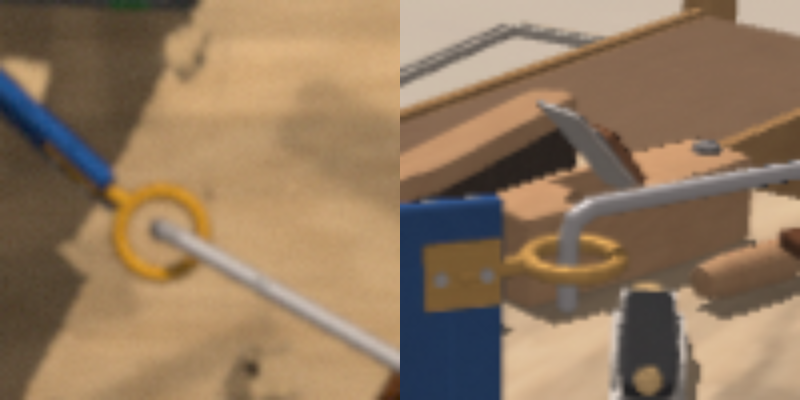

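The prong stands through the ring, centred at about (330,287) in the top view, and the scene view shows its tip below the ring. Next I swing along the arc.

```bash
python3 -m inch '[{"dx":9,"dy":-7.5,"dz":0,"wx":0,"wy":0,"wz":0,"grip":0},{"dx":17.8,"dy":-14.6,"dz":0,"wx":0,"wy":0,"wz":0,"grip":0},{"dx":26.5,"dy":-20.5,"dz":0,"wx":0,"wy":0,"wz":0,"grip":0},{"dx":35.4,"dy":-26,"dz":0,"wx":0,"wy":0,"wz":0,"grip":0},{"dx":44.5,"dy":-31,"dz":0,"wx":0,"wy":0,"wz":0,"grip":0},{"dx":54,"dy":-35.5,"dz":0,"wx":0,"wy":0,"wz":0,"grip":0},{"dx":64,"dy":-39.5,"dz":0,"wx":0,"wy":0,"wz":0,"grip":0},{"dx":73.6,"dy":-43,"dz":0,"wx":0,"wy":0,"wz":0,"grip":0}]'
python3 -m inch '[{"dx":10,"dy":-3,"dz":0,"wx":0,"wy":0,"wz":0,"grip":0},{"dx":20,"dy":-5.4,"dz":0,"wx":0,"wy":0,"wz":0,"grip":0},{"dx":30.5,"dy":-7.2,"dz":0,"wx":0,"wy":0,"wz":0,"grip":0},{"dx":41,"dy":-8.7,"dz":0,"wx":0,"wy":0,"wz":0,"grip":0},{"dx":47,"dy":-9.2,"dz":0,"wx":0,"wy":0,"wz":0,"grip":0},{"dx":52,"dy":-9.6,"dz":0,"wx":0,"wy":0,"wz":0,"grip":0},{"dx":56,"dy":-9.8,"dz":0,"wx":0,"wy":0,"wz":0,"grip":0},{"dx":58,"dy":-10,"dz":0,"wx":0,"wy":0,"wz":0,"grip":0}]'
```

```text
time_s: 6.9
position: [0.5382, -0.1779, 0.1964]
tcp_rot: [2.72, 1.572, 0.0]
wrist_force: [-0.6, 0.1, -4.2]
width: 0.0232
finger_force: 59.7
time_s: 7.57
position: [0.5959, -0.1876, 0.1963]
tcp_rot: [-2.72, -1.572, 0.0]
wrist_force: [-1.2, 0.3, -3.5]
width: 0.0232
finger_force: 59.7
```

Creep forward until the force shows the stop.

```bash
python3 -m inch '[{"dx":1,"dy":0,"dz":0,"wx":0,"wy":0,"wz":0,"grip":0},{"dx":2,"dy":0,"dz":0,"wx":0,"wy":0,"wz":0,"grip":0},{"dx":3,"dy":0,"dz":0,"wx":0,"wy":0,"wz":0,"grip":0},{"dx":4,"dy":0,"dz":0,"wx":0,"wy":0,"wz":0,"grip":0},{"dx":4,"dy":0,"dz":0,"wx":0,"wy":0,"wz":0,"grip":0},{"dx":4,"dy":0,"dz":0,"wx":0,"wy":0,"wz":0,"grip":0}]'
python3 -m inch '[{"dx":1,"dy":0,"dz":0,"wx":0,"wy":0,"wz":0,"grip":0},{"dx":2,"dy":0,"dz":0,"wx":0,"wy":0,"wz":0,"grip":0},{"dx":3,"dy":0,"dz":0,"wx":0,"wy":0,"wz":0,"grip":0},{"dx":3,"dy":0,"dz":0,"wx":0,"wy":0,"wz":0,"grip":0},{"dx":3,"dy":0,"dz":0,"wx":0,"wy":0,"wz":0,"grip":0}]'
python3 - <<'E'
from h import *
s=readout.get_state();print(s["wrist_force"],s["torque"])
t=cams.get_image("top");c=cams.get_image("scene");cv2.imwrite("pics/top4.png",t);cv2.imwrite("pics/scene4.png",c)
cv2.imwrite("pics/s4.png",np.hstack([cv2.resize(t[150:270,240:380],None,fx=2.8,fy=2.8),cv2.resize(c[140:260,230:370],None,fx=2.8,fy=2.8)]))
E
```

```text
time_s: 8.07
position: [0.5985, -0.188, 0.1962]
tcp_rot: [-2.72, -1.572, 0.004]
wrist_force: [-5.2, -4.0, -2.5]
width: 0.0236
finger_force: 60.0
time_s: 8.48
position: [0.6, -0.1886, 0.196]
tcp_rot: [-2.719, -1.572, 0.008]
wrist_force: [-12.4, -7.4, -0.1]
width: 0.0235
finger_force: 61.2
[-12.37451034  -7.44784639  -0.07496944] [-0.90156524  2.34251085  1.46309553]
```

View pics/s4.png

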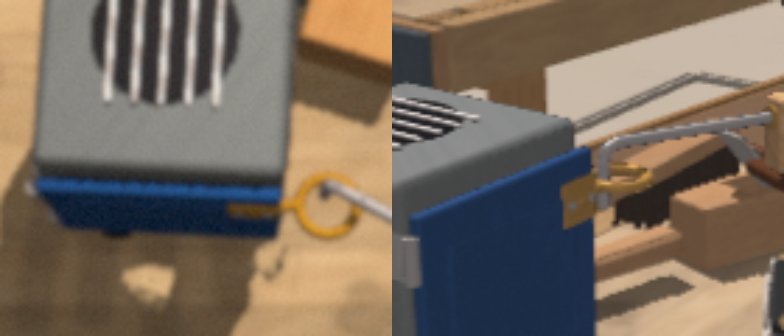

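The flap lies flat against the front, with the ring at about (357,223) in the top view and the prong pressing its far side at 12 N, so it is shut. I centre the prong and then lift it out.

```bash
python3 - <<'E'
from h import *
print(onz("top",(240+328/2.8,150+204/2.8),.2))
E
python3 -m inch '[{"dx":-3,"dy":-1,"dz":0,"wx":0,"wy":0,"wz":0,"grip":0},{"dx":-6,"dy":-2,"dz":0,"wx":0,"wy":0,"wz":0,"grip":0},{"dx":-9,"dy":-3.5,"dz":0,"wx":0,"wy":0,"wz":0,"grip":0},{"dx":-12,"dy":-5,"dz":0,"wx":0,"wy":0,"wz":0,"grip":0},{"dx":-12,"dy":-5,"dz":0,"wx":0,"wy":0,"wz":0,"grip":0},{"dx":-12,"dy":-5,"dz":0,"wx":0,"wy":0,"wz":0,"grip":0}]'
python3 - <<'E'
from h import *
t=cams.get_image("top");c=cams.get_image("scene")
cv2.imwrite("pics/s5.png",np.hstack([cv2.resize(t[150:270,290:390],None,fx=4,fy=4),cv2.resize(c[140:260,270:370],None,fx=4,fy=4)]))
E
```

```text
[ 0.68157348 -0.0227462   0.2       ]
time_s: 9.08
position: [0.5908, -0.1928, 0.1965]
tcp_rot: [2.72, 1.571, 0.001]
wrist_force: [-0.1, 0.3, -3.9]
width: 0.0233
finger_force: 59.7
```

View pics/s5.png

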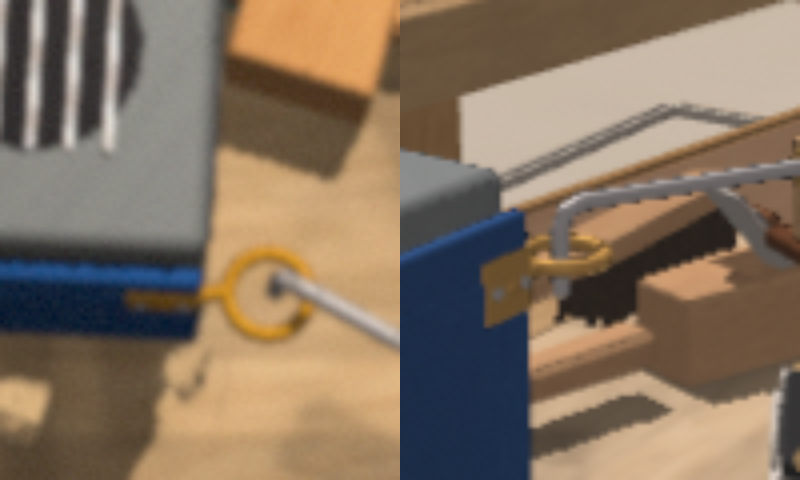

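The prong is free near the ring's centre, at (358,221) against the ring at (357,223), and the ring is at the expected shut spot (0.682,-0.023). Lifting out.

```bash
python3 -m inch '[{"dx":-2,"dy":1,"dz":0,"wx":0,"wy":0,"wz":0,"grip":0},{"dx":-2,"dy":1,"dz":6,"wx":0,"wy":0,"wz":0,"grip":0},{"dx":-2,"dy":1,"dz":14,"wx":0,"wy":0,"wz":0,"grip":0},{"dx":-2,"dy":1,"dz":24,"wx":0,"wy":0,"wz":0,"grip":0},{"dx":-2,"dy":1,"dz":34,"wx":0,"wy":0,"wz":0,"grip":0},{"dx":-2,"dy":1,"dz":46,"wx":0,"wy":0,"wz":0,"grip":0},{"dx":-2,"dy":1,"dz":58,"wx":0,"wy":0,"wz":0,"grip":0},{"dx":-2,"dy":1,"dz":70,"wx":0,"wy":0,"wz":0,"grip":0}]'
python3 -m inch '[{"dx":-15,"dy":-5,"dz":0,"wx":0,"wy":0,"wz":0,"grip":0},{"dx":-35,"dy":-10,"dz":0,"wx":0,"wy":0,"wz":0.1,"grip":0},{"dx":-55,"dy":-15,"dz":0,"wx":0,"wy":0,"wz":0.2,"grip":0},{"dx":-75,"dy":-20,"dz":0,"wx":0,"wy":0,"wz":0.3,"grip":0},{"dx":-86.6,"dy":-24.5,"dz":0,"wx":0,"wy":0,"wz":0.4,"grip":0},{"dx":-86.6,"dy":-24.5,"dz":0,"wx":0,"wy":0,"wz":0.5,"grip":0},{"dx":-86.6,"dy":-24.5,"dz":0,"wx":0,"wy":0,"wz":0.6,"grip":0},{"dx":-86.6,"dy":-24.5,"dz":0,"wx":0,"wy":0,"wz":0.7,"grip":0}]'
python3 -m inch '[{"dx":0,"dy":0,"dz":-30,"wx":0,"wy":0,"wz":0.07,"grip":0},{"dx":0,"dy":0,"dz":-65,"wx":0,"wy":0,"wz":0.07,"grip":0},{"dx":0,"dy":0,"dz":-100,"wx":0,"wy":0,"wz":0.07,"grip":0},{"dx":0,"dy":0,"dz":-135,"wx":0,"wy":0,"wz":0.07,"grip":0},{"dx":0,"dy":0,"dz":-165,"wx":0,"wy":0,"wz":0.07,"grip":0},{"dx":0,"dy":0,"dz":-190,"wx":0,"wy":0,"wz":0.07,"grip":0},{"dx":0,"dy":0,"dz":-210,"wx":0,"wy":0,"wz":0.07,"grip":0},{"dx":0,"dy":0,"dz":-225,"wx":0,"wy":0,"wz":0.07,"grip":0}]'
python3 - <<'E'
from h import *
t=cams.get_image("top")
b=cv2.inRange(cv2.cvtColor(t,cv2.COLOR_BGR2HSV),(15,150,110),(30,255,255));b[:200]=0;b[245:]=0;b[:,:340]=0;b[:,375:]=0
k=max(cv2.findContours(b,cv2.RETR_EXTERNAL,cv2.CHAIN_APPROX_NONE)[0],key=cv2.contourArea)
p=cv2.minEnclosingCircle(k)[0];print(p,cv2.boundingRect(k),onz("top",p,.2))
E
```

```text
time_s: 9.85
position: [0.589, -0.1917, 0.2681]
tcp_rot: [2.719, 1.571, 0.001]
wrist_force: [0.2, 1.2, -3.1]
width: 0.0234
finger_force: 59.7
time_s: 10.52
position: [0.5022, -0.2165, 0.2678]
tcp_rot: [2.01, 2.412, 0.0]
wrist_force: [-1.5, -0.1, -3.5]
width: 0.0234
finger_force: 60.2
time_s: 11.18
position: [0.5021, -0.2162, 0.0405]
tcp_rot: [-1.931, -2.478, 0.0]
wrist_force: [0.1, 0.9, -3.4]
width: 0.0233
finger_force: 60.2
(354.1071472167969, 222.5) (340, 212, 29, 23) [ 0.68233721 -0.01691325  0.2       ]
```

The ring is still at the shut position (its right edge at 369 matches a centre of 357). Setting the pole down gently.

```bash
python3 -m inch '[{"dx":0,"dy":0,"dz":-6,"wx":0,"wy":0,"wz":0,"grip":0},{"dx":0,"dy":0,"dz":-10,"wx":0,"wy":0,"wz":0,"grip":0},{"dx":0,"dy":0,"dz":-13,"wx":0,"wy":0,"wz":0,"grip":0},{"dx":0,"dy":0,"dz":-15,"wx":0,"wy":0,"wz":0,"grip":0},{"dx":0,"dy":0,"dz":-16,"wx":0,"wy":0,"wz":0,"grip":0},{"dx":0,"dy":0,"dz":-17,"wx":0,"wy":0,"wz":0,"grip":0},{"dx":0,"dy":0,"dz":-17,"wx":0,"wy":0,"wz":0,"grip":0},{"dx":0,"dy":0,"dz":-17,"wx":0,"wy":0,"wz":0,"grip":0}]'
```

```text
time_s: 11.9
position: [0.5022, -0.2162, 0.0246]
tcp_rot: [1.931, 2.478, 0.0]
wrist_force: [0.1, 0.2, -3.5]
width: 0.0235
finger_force: 60.1
```

```bash
python3 -m inch '[{"dx":0,"dy":0,"dz":-0.5,"wx":0,"wy":0,"wz":0,"grip":0},{"dx":0,"dy":0,"dz":-1,"wx":0,"wy":0,"wz":0,"grip":0},{"dx":0,"dy":0,"dz":-1.5,"wx":0,"wy":0,"wz":0,"grip":0},{"dx":0,"dy":0,"dz":-1.5,"wx":0,"wy":0,"wz":0,"grip":0},{"dx":0,"dy":0,"dz":-1.5,"wx":0,"wy":0,"wz":0,"grip":0}]'
```

```text
time_s: 12.32
position: [0.5023, -0.2162, 0.0238]
tcp_rot: [1.93, 2.478, 0.0]
wrist_force: [-3.2, 1.1, 8.8]
width: 0.0231
finger_force: 62.1
```

```bash
python3 -m inch '[{"dx":0,"dy":0,"dz":0.7,"wx":0,"wy":0,"wz":0,"grip":0},{"dx":0,"dy":0,"dz":0.7,"wx":0,"wy":0,"wz":0,"grip":0.4},{"dx":0,"dy":0,"dz":0.7,"wx":0,"wy":0,"wz":0,"grip":0.7},{"dx":0,"dy":0,"dz":0.7,"wx":0,"wy":0,"wz":0,"grip":1},{"dx":0,"dy":0,"dz":0.7,"wx":0,"wy":0,"wz":0,"grip":1},{"dx":0,"dy":0,"dz":0.7,"wx":0,"wy":0,"wz":0,"grip":1},{"dx":0,"dy":0,"dz":0.7,"wx":0,"wy":0,"wz":0,"grip":1},{"dx":0,"dy":0,"dz":0.7,"wx":0,"wy":0,"wz":0,"grip":1}]'
python3 -m inch '[{"dx":0,"dy":0,"dz":10,"wx":0,"wy":0,"wz":0,"grip":1},{"dx":0,"dy":0,"dz":30,"wx":0,"wy":0,"wz":0,"grip":1},{"dx":0,"dy":0,"dz":60,"wx":0,"wy":0,"wz":0,"grip":1},{"dx":0,"dy":0,"dz":95,"wx":0,"wy":0,"wz":0,"grip":1},{"dx":0,"dy":0,"dz":130,"wx":0,"wy":0,"wz":0,"grip":1},{"dx":0,"dy":0,"dz":165,"wx":0,"wy":0,"wz":0,"grip":1},{"dx":0,"dy":0,"dz":190,"wx":0,"wy":0,"wz":0,"grip":1},{"dx":0,"dy":0,"dz":200,"wx":0,"wy":0,"wz":0,"grip":1}]'
python3 -m inch '[{"dx":-25,"dy":-25,"dz":0,"wx":0,"wy":0,"wz":0,"grip":1},{"dx":-50,"dy":-50,"dz":0,"wx":0,"wy":0,"wz":0,"grip":1},{"dx":-75,"dy":-75,"dz":0,"wx":0,"wy":0,"wz":0,"grip":1},{"dx":-100,"dy":-100,"dz":0,"wx":0,"wy":0,"wz":0,"grip":1},{"dx":-125,"dy":-125,"dz":0,"wx":0,"wy":0,"wz":0,"grip":1},{"dx":-150,"dy":-150,"dz":0,"wx":0,"wy":0,"wz":0,"grip":1},{"dx":-170,"dy":-165,"dz":0,"wx":0,"wy":0,"wz":0,"grip":1},{"dx":-170,"dy":-165,"dz":0,"wx":0,"wy":0,"wz":0,"grip":1}]'
python3 - <<'E'
from h import *
for n in("top","scene"):
    im=cams.get_image(n);o=cv2.imread(f"pics/{n}0.png")
    x=(415,355) if n=="top" else (415,405)
    r=(slice(290,350),slice(350,505)) if n=="top" else (slice(230,330),slice(400,455))
    d=cv2.absdiff(im,o)[r].max(2);print(n,d.mean(),(d>60).mean())
    if n=="top":
        b=cv2.inRange(cv2.cvtColor(im,cv2.COLOR_BGR2HSV),(15,150,110),(30,255,255));b[:200]=0;b[245:]=0;b[:,:346]=0;b[:,375:]=0
        k=max(cv2.findContours(b,cv2.RETR_EXTERNAL,cv2.CHAIN_APPROX_NONE)[0],key=cv2.contourArea)
        q=cv2.boundingRect(k);print(q,onz(n,(q[0]+q[2]-12.5,q[1]+q[3]/2),.2))
E
```

```text
time_s: 12.98
position: [0.5021, -0.2162, 0.0235]
tcp_rot: [1.931, 2.478, -0.0]
wrist_force: [0.5, -0.5, -0.2]
width: 0.0854
finger_force: 0.0
time_s: 13.65
position: [0.5035, -0.2169, 0.2284]
tcp_rot: [1.927, 2.473, 0.001]
wrist_force: [-0.1, -0.4, 0.1]
width: 0.0857
finger_force: 0.0
time_s: 14.32
position: [0.3288, -0.3834, 0.2233]
tcp_rot: [-1.935, -2.474, 0.002]
wrist_force: [-0.2, 0.1, -0.2]
width: 0.0854
finger_force: 0.0
top 8.998924731182795 0.00881720430107527
(346, 211, 23, 24) [ 0.6813077  -0.02150387  0.2       ]
scene 10.178181818181818 0.034545454545454546
```

The pole region matches the first pictures, so it stands where it was. The ring is still at its shut position.

```bash
python3 -c "
from cell import robot
print(robot.finish_job())"
```

```text
the job is handed in; nothing more can be done
None
```

The flap is shut, and the pole is unhooked and standing on its foot at its original spot; the job was handed in at about 14 s, and no verdict was printed.

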